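# Fit three heat sinks to their driver boards

## Task

Fit the three bare-aluminium heat sinks to the circuit boards, each flat, centred and lined up on the pink thermal pad of its own shape: first the long one, then the square one, then the round one. Press each one down onto its pad with about 8 N for half a second before you fetch the next. Leave the black heat sink and the copper coil where they are.

Things in the scene. Friction and masses are not known exactly. Their poses are not given: they have to be found in the camera images.
- long_sink_mid (a point): Long heat sink: bare silvery aluminium block with fins along its length, 70 mm (x) x 30 mm (y) x 22 mm high, loose, about 60 g. Point: its centre, 11 mm above its underside; z up. Firm flat sides and fin tops.
- square_sink_mid (a point): Square heat sink: bare silvery aluminium, finned, 42 x 42 mm and 20 mm high, loose, about 50 g. Point: its centre, 10 mm above its underside; x and y along its sides (x along the fins), z up.
- round_sink_mid (a point): Round heat sink: bare silvery aluminium, stacked disc fins with a small dark spot in the middle of the top, 36 mm in diameter and 24 mm high, standing upright, loose, about 45 g. Point: its centre, 12 mm above its underside; z up.
- long_board_pad (a point): Long pad: pink rectangular thermal pad, 70 mm (x) x 30 mm (y), on a raised chip on a green board 100 x 76 mm, fixed, its top face 13 mm above the bench. Point: centre of the pad's top, 19 mm above the bench, 8 mm from the board's centre; x along the board's 100 mm side towards its green terminal block (11 x 44 mm, top 23 mm above the bench, 50.5 mm from this point), y across, z up. All else on the board is under 16 mm above the bench.
- square_board_pad (a point): Square pad: pink square thermal pad, 42 x 42 mm, on a raised chip on a green board 100 x 76 mm, fixed, its top face 13 mm above the bench. Point: centre of the pad's top, 19 mm above the bench, 8 mm from the board's centre; x along the board's 100 mm side towards its green terminal block (11 x 44 mm, top 23 mm above the bench, 50.5 mm from this point), y across, z up. All else on the board is under 16 mm above the bench.
- round_board_pad (a point): Round pad: pink round thermal pad, 36 mm in diameter, on a raised chip on a green board 100 x 76 mm, fixed, its top face 13 mm above the bench. Point: centre of the pad's top, 19 mm above the bench, 8 mm from the board's centre; x along the board's 100 mm side towards its green terminal block (11 x 44 mm, top 23 mm above the bench, 50.5 mm from this point), y across, z up. All else on the board is under 16 mm above the bench.
- black_sink_mid (a point): Black heat sink, not to be used: the same shape as the square one (42 x 42 x 20 mm) but black, loose among the others. Point: its centre, 10 mm above its underside.
- coil_mid (a point): Copper coil, not to be used: copper-coloured ring 22 mm in diameter and 12 mm high, loose, standing between two of the boards. Point: its centre, 6 mm above its underside.
There are look-alikes about, which are no part of the job. Leave any blue look-alike of the part that bears square_sink_mid alone. What is shaped like the part that bears long_sink_mid but turquoise is not meant.

How it is judged (in metres and radians):
On the way, in this order (a step that is already met when the one before it is completed fails the run):
1. the long heat sink lies flat and centred on its own pad and is pressed down with more than 3 N for 0.2 s, before any later heat sink has been fetched (horizontal distance between long_sink_mid and long_board_pad below 0.01 m and z of long_sink_mid in the frame of long_board_pad between 0.008 and 0.014 m and angle between long_sink_mid's own z axis and vertical below 0.1 rad and angle between the x axis of long_sink_mid and the x axis of long_board_pad, either way round below 0.2 rad and contact force between long_sink and long_board above 3 N and distance of each of square_sink_mid, round_sink_mid from where it was at the start of the episode below 0.03 m), for 0.2 s.
2. the square heat sink lies flat and centred on its own pad and is pressed down with more than 3 N for 0.2 s, before any later heat sink has been fetched (horizontal distance between square_sink_mid and square_board_pad below 0.01 m and z of square_sink_mid in the frame of square_board_pad between 0.007 and 0.013 m and angle between square_sink_mid's own z axis and vertical below 0.1 rad and (angle between the x axis of square_sink_mid and the x axis of square_board_pad, either way round below 0.2 rad or angle between the x axis of square_sink_mid and the y axis of square_board_pad, either way round below 0.2 rad) and contact force between square_sink and square_board above 3 N and distance of round_sink_mid from where it was at the start of the episode below 0.03 m), for 0.2 s.
3. the round heat sink lies flat and centred on its own pad and is pressed down with more than 3 N for 0.2 s (horizontal distance between round_sink_mid and round_board_pad below 0.01 m and z of round_sink_mid in the frame of round_board_pad between 0.009 and 0.015 m and angle between round_sink_mid's own z axis and vertical below 0.1 rad and contact force between round_sink and round_board above 3 N), for 0.2 s.
At the end, for the whole second after the job is handed in: Each aluminium heat sink rests released on the pad of its own shape: within 10 mm of its centre, within 3 mm in height of lying on it, tilted under 0.1 rad, long and square ones within 0.2 rad of the pad's sides (square by any quarter turn), all at rest (horizontal distance between long_sink_mid and long_board_pad below 0.01 m and z of long_sink_mid in the frame of long_board_pad between 0.008 and 0.014 m and angle between each of long_sink_mid, square_sink_mid, round_sink_mid's own z axis and vertical below 0.1 rad and angle between the x axis of long_sink_mid and the x axis of long_board_pad, either way round below 0.2 rad and linear speed of each of long_sink, square_sink, round_sink below 0.02 m/s and horizontal distance between square_sink_mid and square_board_pad below 0.01 m and z of square_sink_mid in the frame of square_board_pad between 0.007 and 0.013 m and (angle between the x axis of square_sink_mid and the x axis of square_board_pad, either way round below 0.2 rad or angle between the x axis of square_sink_mid and the y axis of square_board_pad, either way round below 0.2 rad) and horizontal distance between round_sink_mid and round_board_pad below 0.01 m and z of round_sink_mid in the frame of round_board_pad between 0.009 and 0.015 m); the robot touches nothing.
It fails at once if the black heat sink is pushed or carried more than 30 mm from its place (distance of black_sink_mid from where it was at the start of the episode above 0.03 m).
It fails at once if the copper coil is pushed or carried more than 30 mm from its place (distance of coil_mid from where it was at the start of the episode above 0.03 m).
It also fails if it takes over 109 s, if anything falls off the work surface, if the arm or the gripper's body presses on something with over 40 N, if the wrist force passes 120 N, or if a joint passes its speed limit or range.

## Robot

A 7-joint arm with a two-finger parallel gripper is mounted at the origin on the work surface. World frame = base frame: x ahead of the robot, y to its left, z up, the work surface at z = 0. Lengths are in mm, angles in rad, forces in N, time in s.
With the tool pointing down it reaches from about 350 to 900 mm from the base axis. Payload 19.9 kg.
Tool frame: the origin (TCP) lies at the very end of the fingers, on their centre line; the grasp point (between the pads) lies 19 mm behind it; z points along the fingers, y is the line along which they close (so a half turn about z gives the same grasp; the last joint's range is limited). The gripper opens to 94 mm and grips with 3 to 60 N. Pads are 16 mm wide; open, the fingers measure 119 mm over their backs; the gripper's body (75 mm by 177 mm) begins 78 mm behind the grasp point.
Start: joints at [-1.345, 0.417, -0.01, 1.614, 0.005, 1.111, -0.053], TCP at [165.372, 602.703, 205.425] pointing down, gripper open.
Joint ranges: [-2.81, 2.81], [-0.39, 2.02], [-1.27, 1.25], [0.06, 2.57], [-1.19, 4.33], [0.19, 2], [-2.82, 2.82]. Speed limits (rad/s): [1.89, 1.89, 2.39, 2.39, 3.01, 3.01, 3.01].

## Interface

Orientations are given as a unit quaternion [x, y, z, w].
In Python, from station import manip gives the robot as it stands.
- The arm moves only by the tool play_rows, never from a script. Its arguments are lists of equal length, an entry for each row: "claw": the closure in counts, from 0 (fully open) to 255 (shut); "travel": the shift along the tool's x, y, z in m, a list of three; "spin": the turn about the tool's z in degrees. In form: {"claw": [claw, ...], "travel": [[tx, ty, tz], ...], "spin": [spin, ...]}. A call has 1 to 20 rows; each row is the pose to reach, as a shift and turn from the pose commanded when the call began, along the tool's axes at that moment; what a row does not reach only later rows make up. A row lasts 1/12 s, in which the tool goes at most 41.7 mm and 7.16 degrees, less where a joint would pass 70% of its speed; a pose out of reach is approached as far as the arm can. A call with a gripper value outside its range is refused whole. The fingers move at their own pace and stop on an object; the grip force is fixed at half the most. Time passes only in rows, so rows that repeat a pose let the fingers close. It gives the time, the measured TCP pose, the force, the opening and the grip force at its end, in the units of the state.
- manip.get_state(): the state, without advancing time (a new reading comes with each control period).
- manip.camera(name): name is "scene" or "side" or "wrist"; returns a dict with "image" (400x640x3 uint8, blue, green, red), "z_map" (400x640 float32, mm along the optical axis (not along the pixel's ray), 0 where there is no reading), "fx", "fy", "cx", "cy" (pixels), "camera_from_world" (4x4, takes a point from world to camera coordinates). Camera axes: x right, y up, looking along -z (the intrinsics and any distortion apply to the point x, -y, -z); pixel columns grow to the right and rows downward; lengths in mm; the calibration is good to about 2 mm. A picture is of the moment at which its call begins.
- manip.sign_off(): hands the job in; it is judged then, once.
The state is a dict: "time": time; "joints": joint angles; "joint_velocities": joint speeds; "tau": joint torques, N m; "tcp_pos": TCP position; "ee_rot": TCP orientation; "wrist_force": force on the tool from outside, world axes, zero at the start; "wrist_torque": the same for the moment, N m; "finger_gap": opening from 0.0 (shut) to 1.0 (fully open); "grasp_force": force on a finger pad.
Only numpy, scipy, OpenCV 4.12 (cv2) and the standard library are available. Lean on these libraries where they do the work, as an engineer would, in place of code of your own. Each camera call takes 0.05 s, during which the arm holds its last target. There are 200 camera calls.

## Working session

There is one attempt and no reset: what is moved stays moved. The work goes in short steps, Python scripts to look and compute and a tool call to move; the robot and the scene stay as the last step left them, time stands still between calls to the robot, and variables do not carry over. Pictures are saved under pics/ and viewed, at most 14 in all, crops included, and the job is handed in when it is done.

Besides the shell and the picture viewer there is one more tool, called after ">>>" in YAML: its name, and indented under it one key for each argument. play_rows: Moves the arm, as the interface text tells. Its arguments: {"type":"object","properties":{"claw":{"type":"array"},"travel":{"type":"array"},"spin":{"type":"array"}},"required":["claw","travel","spin"]}

```bash
ls; mkdir -p pics
cat > h.py <<'E'
import numpy as np, cv2
from station import manip
def grab(n,save=None):
    c=manip.camera(n)
    if save: cv2.imwrite('pics/'+save,c['image'])
    np.save('/tmp/'+n+'.npy',c,allow_pickle=True)
    return c
def load(n): return np.load('/tmp/'+n+'.npy',allow_pickle=True).item()
def ray(c,u,v,z):
    "pixel -> world point on plane z"
    M=np.linalg.inv(c['camera_from_world'])
    d=M[:3,:3]@np.array([(u-c['cx'])/c['fx'],-(v-c['cy'])/c['fy'],-1.])
    o=M[:3,3]; return o+d*(z-o[2])/d[2]
def pts(c):
    "world xyz per pixel from depth"
    h,w=c['z_map'].shape; u,v=np.meshgrid(np.arange(w),np.arange(h)); z=c['z_map']
    P=np.stack([(u-c['cx'])/c['fx']*z,-(v-c['cy'])/c['fy']*z,-z],-1)
    M=np.linalg.inv(c['camera_from_world']); return P@M[:3,:3].T+M[:3,3]
E
python3 - <<'E'
from h import *
s=manip.get_state(); print(s)
for n in ['scene','side','wrist']:
    c=grab(n,n+'0.png'); print(n,{k:v for k,v in c.items() if k not in('image','z_map')})
E
```

```text
pics
{'time': 0.0, 'joints': array([-1.34449427,  0.4179819 , -0.01030112,  1.61416814,  0.0046857 ,
        1.11069042, -0.05299834]), 'joint_velocities': array([ 1.64172041e-03, -2.38858684e-04,  1.58352635e-03,  7.74507445e-05,
        1.23387994e-03,  8.50694807e-04, -5.88914153e-04]), 'tau': array([-7.43898654e-04, -8.51267195e+01,  6.38267845e-01, -4.26001453e+01,
       -4.88344661e-02,  1.86728704e-02,  9.07474373e-05]), 'tcp_pos': array([165.29296303, 602.35772727, 204.82288329]), 'ee_rot': array([ 1.33500338e-01,  9.91048579e-01, -6.10470626e-04, -4.22082398e-05]), 'wrist_force': array([-0.92094181,  0.77023414,  0.21272826]), 'wrist_torque': array([-0.02502873,  0.03967539,  0.03959749]), 'grasp_force': 0.0, 'finger_gap': 0.9982622351070654}
scene {'fx': 460.8912642718525, 'fy': 460.8912642718525, 'cx': 322.43806318678236, 'cy': 204.47039094740484, 'camera_from_world': array([[ 2.96573446e-01,  9.55004151e-01,  3.35595518e-03,
        -1.82882791e+02],
       [-8.02551204e-01,  2.47321876e-01,  5.42902805e-01,
         4.11485275e+02],
       [ 5.17644431e-01, -1.63703881e
[... 378 characters left out ...]
287590e-01,  7.74834260e-01,
        -6.75406421e+01],
       [-9.47005648e-02,  7.69139624e-01,  6.32025349e-01,
        -9.68983029e+02],
       [ 0.00000000e+00,  0.00000000e+00,  0.00000000e+00,
         1.00000000e+00]])}
wrist {'fx': 319.44500495499864, 'fy': 319.44500495499864, 'cx': 316.92568363569336, 'cy': 198.27681304301817, 'camera_from_world': array([[ 2.64685529e-01,  9.64334252e-01, -1.01086639e-03,
        -6.24054167e+02],
       [-9.25943668e-01,  2.53855169e-01, -2.79617375e-01,
         2.82611361e+01],
       [-2.69387998e-01,  7.49466781e-02,  9.60110984e-01,
        -3.93176049e+02],
       [ 0.00000000e+00,  0.00000000e+00,  0.00000000e+00,
         1.00000000e+00]])}
```

View pics/scene0.png

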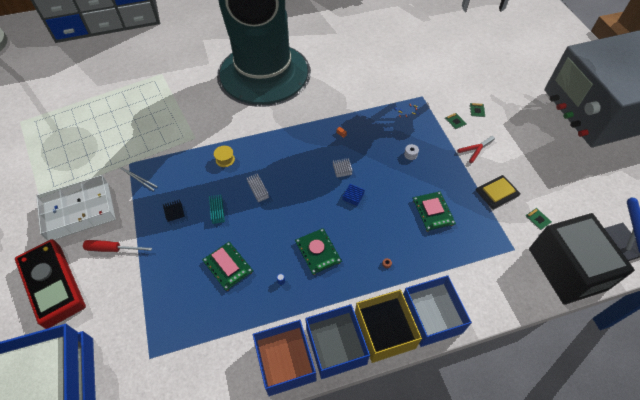

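View pics/side0.png

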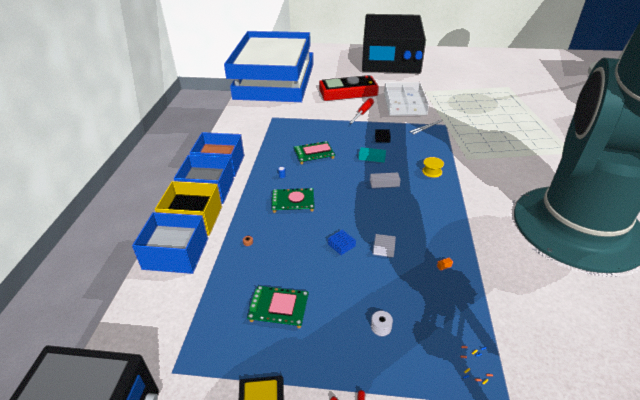

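The scene picture shows these candidates:
- **Long:** bare silver at (258,188), turquoise at (216,209). The silver one fits.
- **Square:** bare silver at (342,168), blue at (353,195), black at (174,210). The silver one fits.
- **Round:** one with a dark spot at (412,152). The yellow spool at (224,156) isn't it.
- **Pads:** long (225,262), round (317,247), square (432,207).

I'll confirm these in one enlarged crop.

Run:
```python
from h import *
c=load('scene'); im=c['image']
t=[cv2.resize(im[v-24:v+24,u-32:u+32],(384,288),interpolation=cv2.INTER_CUBIC) for u,v in[(250,190),(345,175),(412,152),(432,207)]]
cv2.imwrite('pics/crop0.png',np.vstack([np.hstack(t[:2]),np.hstack(t[2:])]))
hsv=cv2.cvtColor(im,cv2.COLOR_BGR2HSV); P=pts(c)
roi=np.zeros(im.shape[:2],np.uint8); cv2.fillPoly(roi,[np.array([(134,165),(425,98),(512,245),(152,355)])],255)
def rep(n,m,z,amin=60):
    m=cv2.bitwise_and(m,roi)
    for k in cv2.findContours(m,cv2.RETR_EXTERNAL,cv2.CHAIN_APPROX_NONE)[0]:
        if cv2.contourArea(k)<amin: continue
        q=k[:,0]; W=np.array([ray(c,u,v,z)[:2] for u,v in q],np.float32)
        (x,y),wh,a=cv2.minAreaRect(W)
        mm=np.zeros_like(m); cv2.drawContours(mm,[k],-1,1,-1); zz=P[mm>0][:,2]
        print(n,q.mean(0).round(),'c',round(x),round(y),'wh',np.round(wh),'a',round(a,1),'zmed',np.median(zz).round(1), 'z90',np.percentile(zz,90).round(1))
rep('pink',cv2.inRange(hsv,(150,40,120),(180,255,255))|cv2.inRange(hsv,(0,40,150),(6,160,255)),19)
rep('silver',cv2.inRange(hsv,(0,0,90),(180,70,255)),21)
```

```text
pink [224. 261.] c 615 -236 wh [70. 30.] a 22.7 zmed 19.5 z90 22.0
pink [316. 246.] c 640 -23 wh [33. 32.] a 72.8 zmed 19.5 z90 21.8
pink [433. 206.] c 619 286 wh [41. 41.] a 86.4 zmed 19.6 z90 22.1
silver [146. 183.] c 335 -390 wh [72. 15.] a 40.9 zmed 5.3 z90 7.9
silver [257. 187.] c 436 -117 wh [81. 32.] a 9.1 zmed 15.6 z90 23.9
silver [342. 167.] c 439 110 wh [45. 53.] a 84.8 zmed 14.2 z90 21.8
silver [411. 151.] c 443 303 wh [35. 54.] a 60.0 zmed 22.5 z90 26.1
silver [451. 142.] c 434 419 wh [  7. 332.] a 89.9 zmed 1.1 z90 3.8
```

View pics/crop0.png

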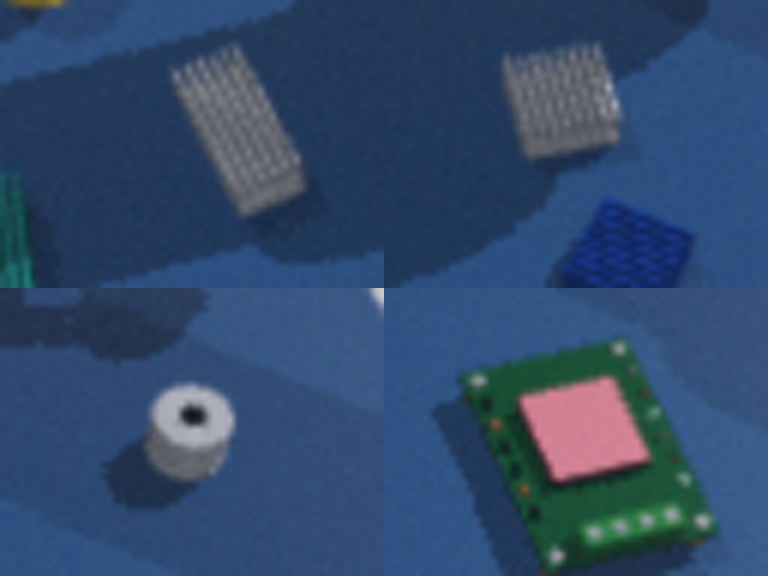

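The crop confirms it. The bare finned long sink and square sink, and the round one with its dark spot, are the parts meant. I'll measure their top faces and plan the first move.

```bash
cat >> h.py <<'E'
def ang(s):
    from scipy.spatial.transform import Rotation as R
    M=R.from_quat(s['ee_rot']).as_matrix(); return M
def plan(x,y,z,yaw=None):
    "travel/spin to reach TCP xyz with tool y at yaw deg (mod 180)"
    s=manip.get_state(); M=ang(s); d=M.T@(np.array([x,y,z])-s['tcp_pos'])
    cur=np.degrees(np.arctan2(M[1,1],M[0,1])); sp=0
    if yaw is not None: sp=-((yaw-cur+90)%180-90)
    print('travel',(d/1000).round(4),'spin',round(sp,1),'| yaw',cur.round(1),'j7',s['joints'][6].round(2),'gap',s['finger_gap'].round(3),'t',s['time'])
def top(c,cen,zlo,zhi,r=60):
    P=pts(c); m=(abs(P[...,0]-cen[0])<r)&(abs(P[...,1]-cen[1])<r)&(P[...,2]>zlo)&(P[...,2]<zhi)&(c['z_map']>0)
    q=P[m][:,:2].astype(np.float32); (x,y),wh,a=cv2.minAreaRect(q); print('top',q.shape[0],'mean',q.mean(0).round(1),'rect',round(x,1),round(y,1),np.round(wh,1),round(a,1))
E
python3 - <<'E'
from h import *
c=load('scene')
top(c,(436,-117),16,28); top(c,(439,110),15,26,40); top(c,(443,303),19,30,40)
d=load('side')
top(d,(436,-117),16,28); top(d,(439,110),15,26,40); top(d,(443,303),19,30,40)
w=load('wrist'); M=np.linalg.inv(w['camera_from_world']); print('wristcam',M[:3,3], 'view@0',ray(w,320,200,0))
plan(432,-117,180,99)
E
```

```text
top 163 mean [ 430.4 -117. ] rect 430.7 -117.2 [69.5 30.1] 9.8
top 127 mean [433.9 111.4] rect 432.6 111.7 [42.  45.6] 85.0
top 122 mean [439.1 305.8] rect 439.2 305.9 [34.8 35.3] 56.4
top 271 mean [ 425.8 -115.4] rect 425.8 -118.7 [71.  35.7] 11.7
top 332 mean [428.5 112.8] rect 428.5 111.7 [46.5 41.8] 85.2
top 318 mean [434.8 307.5] rect 435.0 306.1 [35.4 36.2] 15.9
wristcam [ 85.42941866 624.08981131 384.7641122 ] view@0 [196.58256553 597.18341565   0.        ]Traceback (most recent call last):
  File "<stdin>", line 7, in <module>
  File "h.py", line 27, in plan
    print('travel',(d/1000).round(4),'spin',round(sp,1),'| yaw',cur.round(1),'j7',s['joints'][6].round(2),'gap',s['finger_gap'].round(3),'t',s['time'])
                                                                                                                ^^^^^^^^^^^^^^^^^^^^^
AttributeError: 'float' object has no attribute 'round'
```

```bash
sed -i "s/s\['finger_gap'\].round(3)/round(s['finger_gap'],3)/;s/s\['joints'\]\[6\].round(2)/round(float(s['joints'][6]),2)/;s/cur.round(1)/round(float(cur),1)/" h.py
python3 - <<'E'
from h import *
plan(429,-117,170,99.8)
E
```

```text
travel [-0.4446 -0.624   0.0356] spin -25.1 | yaw 74.7 j7 -0.05 gap 1.0 t 0.15
```

>>> play_rows:
  claw: [0,0,0,0,0,0,0,0,0,0,0,0,0,0,0,0,0,0,0,0]
  travel:
    - [-0.4446,-0.624,0.0356]
    - [-0.4446,-0.624,0.0356]
    - [-0.4446,-0.624,0.0356]
    - [-0.4446,-0.624,0.0356]
    - [-0.4446,-0.624,0.0356]
    - [-0.4446,-0.624,0.0356]
    - [-0.4446,-0.624,0.0356]
    - [-0.4446,-0.624,0.0356]
    - [-0.4446,-0.624,0.0356]
    - [-0.4446,-0.624,0.0356]
    - [-0.4446,-0.624,0.0356]
    - [-0.4446,-0.624,0.0356]
    - [-0.4446,-0.624,0.0356]
    - [-0.4446,-0.624,0.0356]
    - [-0.4446,-0.624,0.0356]
    - [-0.4446,-0.624,0.0356]
    - [-0.4446,-0.624,0.0356]
    - [-0.4446,-0.624,0.0356]
    - [-0.4446,-0.624,0.0356]
    - [-0.4446,-0.624,0.0356]
  spin: [-25.1,-25.1,-25.1,-25.1,-25.1,-25.1,-25.1,-25.1,-25.1,-25.1,-25.1,-25.1,-25.1,-25.1,-25.1,-25.1,-25.1,-25.1,-25.1,-25.1]

```text
time: 1.82
tcp_pos: [429.5, -120.5, 169.8]
ee_rot: [-0.083, 0.997, -0.001, -0.0]
wrist_force: [-0.0, 0.4, -0.9]
finger_gap: 0.998
grasp_force: 0.0
```

Run:
```python
from h import *
plan(429,-117,170,99.8); plan(429,-117,170,99.8)
c=grab('wrist','w1.png'); top(c,(429,-117),16,28); print(manip.get_state()['tcp_pos'],manip.get_state()['wrist_force'])
```

```text
travel [-0.0001  0.0036 -0.0003] spin -0.3 | yaw 99.5 j7 2.06 gap 0.998 t 1.8167
travel [-0.0001  0.0036 -0.0003] spin -0.3 | yaw 99.5 j7 2.06 gap 0.998 t 1.8167
top 839 mean [ 426.4 -117.4] rect 427.7 -117.7 [70.1 29.9] 10.1
[ 428.96455628 -118.40162992  169.60684379] [-0.46921991  0.73976256 -0.14507116]
```

View pics/w1.png

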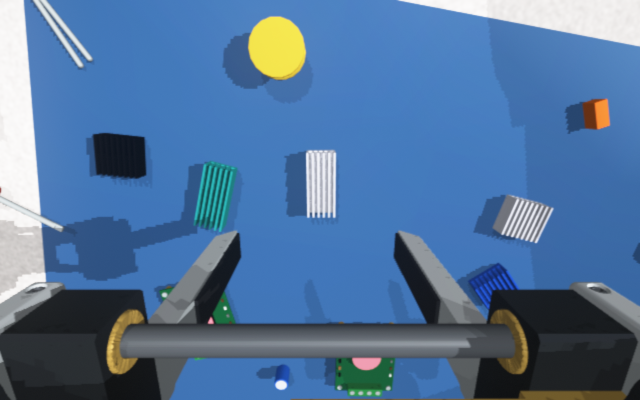

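The wrist view shows the bare long sink at (321,184), lined up with the fingers and with free space on both sides.

Run:
```python
from h import *
c=grab('wrist'); top(c,(429,-117),16,28); print(manip.get_state()['tcp_pos']);plan(427.7,-117.7,5,100)
```

```text
top 804 mean [ 427.  -117.5] rect 427.5 -117.4 [70.  29.9] 9.1
[ 428.69330656 -117.0112995   169.57981283]
travel [ 0.0009 -0.0005  0.1646] spin -0.3 | yaw 99.7 j7 2.05 gap 1.0 t 1.9167
```

>>> play_rows:
  claw: [0,0,0,0,0,0,0,0,255,255,255,255,255,255,255,255]
  travel:
    - [0.001,-0.0005,0.04]
    - [0.001,-0.0005,0.08]
    - [0.001,-0.0005,0.115]
    - [0.001,-0.0005,0.14]
    - [0.001,-0.0005,0.155]
    - [0.001,-0.0005,0.1645]
    - [0.001,-0.0005,0.1645]
    - [0.001,-0.0005,0.1645]
    - [0.001,-0.0005,0.1645]
    - [0.001,-0.0005,0.1645]
    - [0.001,-0.0005,0.1645]
    - [0.001,-0.0005,0.1645]
    - [0.001,-0.0005,0.1645]
    - [0.001,-0.0005,0.1645]
    - [0.001,-0.0005,0.1645]
    - [0.001,-0.0005,0.1645]
  spin: [0,0,0,0,0,0,0,0,0,0,0,0,0,0,0,0]

```text
time: 3.25
tcp_pos: [428.1, -117.4, 5.4]
ee_rot: [-0.085, 0.996, -0.0, 0.0]
wrist_force: [-0.5, -0.3, -0.8]
finger_gap: 0.464
grasp_force: 0.0
```

Run:
```python
from h import *
# pad measured from the side view too
for n in ['scene','side']:
    c=load(n); hsv=cv2.cvtColor(c['image'],cv2.COLOR_BGR2HSV)
    m=cv2.inRange(hsv,(150,40,120),(180,255,255))|cv2.inRange(hsv,(0,40,150),(6,160,255))
    for k in cv2.findContours(m,cv2.RETR_EXTERNAL,cv2.CHAIN_APPROX_NONE)[0]:
        if cv2.contourArea(k)>150:
            W=np.array([ray(c,u,v,19)[:2] for u,v in k[:,0]],np.float32); r=cv2.minAreaRect(W); print(n,np.round(r[0],1),np.round(r[1]),round(r[2],1))
plan(615,-236,120,112.7)
```

```text
scene [ 615.2 -236.2] [70. 30.] 22.7
scene [618.5 286.4] [41. 41.] 86.4
side [615.8 285.2] [43. 43.] 87.5
travel [-0.1641 -0.1486 -0.1146] spin -12.9 | yaw 99.8 j7 2.32 gap 0.464 t 3.25
```

>>> play_rows:
  claw: [255,255,255,255,255,255,255]
  travel:
    - [0,0,0]
    - [0,0,0]
    - [0,0,0]
    - [0,0,0]
    - [0,0,0]
    - [0,0,0]
    - [0,0,0]
  spin: [0,0,0,0,0,0,0]

```text
time: 3.83
tcp_pos: [428.1, -117.4, 5.4]
ee_rot: [-0.085, 0.996, -0.0, -0.0]
wrist_force: [0.2, 0.0, 0.3]
finger_gap: 0.32
grasp_force: 30.0
```

Run:
```python
from h import *
plan(595,-228,130,112.7)
```

```text
travel [-0.1458 -0.1373 -0.1246] spin -12.9 | yaw 99.8 j7 2.32 gap 0.32 t 3.8333
```

>>> play_rows:
  claw: [255,255,255,255,255,255,255,255,255,255,255,255,255,255]
  travel:
    - [0,0,-0.02]
    - [0,0,-0.05]
    - [0,0,-0.08]
    - [-0.03,-0.028,-0.11]
    - [-0.06,-0.055,-0.13]
    - [-0.09,-0.083,-0.145]
    - [-0.12,-0.11,-0.145]
    - [-0.145,-0.13,-0.145]
    - [-0.164,-0.149,-0.145]
    - [-0.164,-0.149,-0.145]
    - [-0.164,-0.149,-0.145]
    - [-0.164,-0.149,-0.145]
    - [-0.164,-0.149,-0.145]
    - [-0.164,-0.149,-0.145]
  spin: [0,0,0,-4,-8,-12.9,-12.9,-12.9,-12.9,-12.9,-12.9,-12.9,-12.9,-12.9]

```text
time: 5.0
tcp_pos: [614.6, -235.7, 150.7]
ee_rot: [-0.197, 0.98, 0.0, 0.0]
wrist_force: [-0.1, -0.3, -0.1]
finger_gap: 0.317
grasp_force: 30.0
```

```bash
cat >> h.py <<'E'
def pink(c):
    hsv=cv2.cvtColor(c['image'],cv2.COLOR_BGR2HSV)
    m=cv2.inRange(hsv,(150,40,120),(180,255,255))|cv2.inRange(hsv,(0,40,150),(6,160,255))
    P=pts(c)
    for k in cv2.findContours(m,cv2.RETR_EXTERNAL,cv2.CHAIN_APPROX_NONE)[0]:
        if cv2.contourArea(k)>150:
            W=np.array([ray(c,u,v,19)[:2] for u,v in k[:,0]],np.float32); r=cv2.minAreaRect(W); print('pink',k[:,0].mean(0).round(),np.round(r[0],1),np.round(r[1]),round(r[2],1))
E
python3 - <<'E'
from h import *
c=grab('wrist','w2.png'); pink(c)
print(manip.get_state()['tcp_pos']);plan(615,-236,27,112.7)
P=pts(c); s=manip.get_state()['tcp_pos']
m=(np.abs(P[...,0]-s[0])<60)&(np.abs(P[...,1]-s[1])<60)&(P[...,2]>s[2]+5)&(P[...,2]<s[2]+25)
q=P[m]; print(len(q), q.mean(0), np.percentile(q[:,2],[5,50,95]))
E
```

```text
pink [487. 282.] [638.6 -22.9] [35. 37.] 22.7
pink [317. 172.] [ 596.5 -242.8] [33. 30.] 22.7
[ 614.72699865 -235.77465009  150.81546326]
travel [-1.000e-04 -3.000e-04  1.238e-01] spin -0.0 | yaw 112.7 j7 2.54 gap 0.315 t 5.05
3825 [ 610.07945676 -237.37376225  166.8582935 ] [158.78676133 167.76254986 171.74148424]
```

View pics/w2.png

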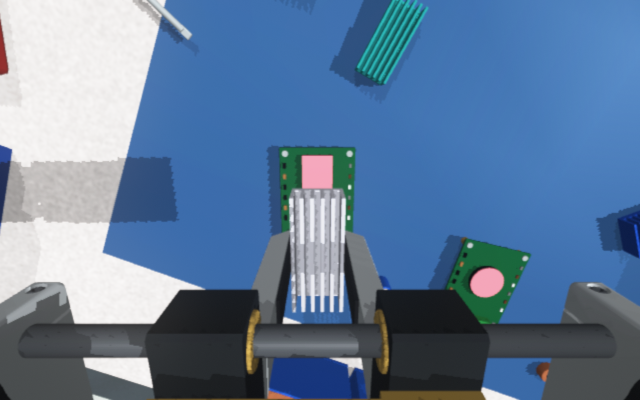

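The held sink is square between the fingers at (320,250). The pad at (317,172) is in line below it, and its back edge agrees with the scene estimate to about 1.5 mm.

>>> play_rows:
  claw: [255,255,255,255,255,255,255,255,255,255]
  travel:
    - [0,0,0.03]
    - [0,0,0.065]
    - [0,0,0.095]
    - [0,0,0.11]
    - [0,0,0.118]
    - [0,0,0.1225]
    - [0,0,0.1255]
    - [0,0,0.127]
    - [0,0,0.127]
    - [0,0,0.127]
  spin: [0,0,0,0,0,0,0,0,0,0]

```text
time: 5.88
tcp_pos: [615.5, -236.6, 24.4]
ee_rot: [-0.196, 0.981, -0.0, 0.001]
wrist_force: [1.7, -0.1, 2.3]
finger_gap: 0.315
grasp_force: 30.0
```

>>> play_rows:
  claw: [255,255,255]
  travel:
    - [0,0,0.0005]
    - [0,0,0.0005]
    - [0,0,0.0005]
  spin: [0,0,0]

```text
time: 6.13
tcp_pos: [615.6, -236.6, 24.4]
ee_rot: [-0.196, 0.981, -0.0, 0.001]
wrist_force: [-2.7, 1.7, 11.7]
finger_gap: 0.317
grasp_force: 30.0
```

>>> play_rows:
  claw: [255,255,255,255,255,255,255]
  travel:
    - [0,0,-0.0001]
    - [0,0,-0.0001]
    - [0,0,-0.0001]
    - [0,0,-0.0001]
    - [0,0,-0.0001]
    - [0,0,-0.0001]
    - [0,0,-0.0001]
  spin: [0,0,0,0,0,0,0]

```text
time: 6.72
tcp_pos: [615.6, -236.6, 24.4]
ee_rot: [-0.196, 0.981, -0.0, 0.001]
wrist_force: [-3.3, 1.1, 10.1]
finger_gap: 0.317
grasp_force: 30.0
```

>>> play_rows:
  claw: [255,0,0,0,0,0,0,0,0,0,0,0,0]
  travel:
    - [0,0,-0.0005]
    - [0,0,-0.0005]
    - [0,0,-0.0005]
    - [0,0,-0.0005]
    - [0,0,-0.0005]
    - [0,0,-0.0005]
    - [0,0,-0.0005]
    - [0,0,-0.03]
    - [0,0,-0.07]
    - [0,0,-0.11]
    - [0,0,-0.145]
    - [0,0,-0.145]
    - [0,0,-0.145]
  spin: [0,0,0,0,0,0,0,0,0,0,0,0,0]

```text
time: 7.8
tcp_pos: [615.9, -236.7, 170.1]
ee_rot: [-0.196, 0.981, -0.001, 0.002]
wrist_force: [0.8, 1.7, -1.3]
finger_gap: 1.0
grasp_force: 0.0
```

Run:
```python
from h import *
c=grab('wrist'); top(c,(615,-236),36,46,50); c=grab('scene'); top(c,(615,-236),34,48,50)
print(manip.get_state()['tcp_pos']); plan(429,112,150,85)
```

```text
top 897 mean [ 613.7 -237.4] rect 615.0 -236.8 [70.  29.8] 23.2
top 229 mean [ 619.4 -235.4] rect 617.8 -235.7 [71.8 30.5] 22.8
[ 614.69924506 -236.07521236  167.33073869]
travel [0.0372 0.3927 0.0176] spin 27.7 | yaw 112.7 j7 2.53 gap 0.994 t 7.9
```

Long sink measures (615.0,-236.8) at 23.2°, so it's seated. Next is the square sink.

>>> play_rows:
  claw: [0,0,0,0,0,0,0,0,0,0,0,0,0,0,0,0]
  travel:
    - [0.037,0.392,0]
    - [0.037,0.392,0]
    - [0.037,0.392,0]
    - [0.037,0.392,0]
    - [0.037,0.392,0]
    - [0.037,0.392,0]
    - [0.037,0.392,0]
    - [0.037,0.392,0]
    - [0.037,0.392,0]
    - [0.037,0.392,0]
    - [0.037,0.392,0]
    - [0.037,0.392,0]
    - [0.037,0.392,0]
    - [0.037,0.392,0]
    - [0.037,0.392,0]
    - [0.037,0.392,0]
  spin: [27.7,27.7,27.7,27.7,27.7,27.7,27.7,27.7,27.7,27.7,27.7,27.7,27.7,27.7,27.7,27.7]

```text
time: 9.23
tcp_pos: [430.1, 110.3, 167.8]
ee_rot: [0.045, 0.999, -0.0, -0.0]
wrist_force: [0.1, 0.6, 0.5]
finger_gap: 1.003
grasp_force: 0.0
```

Run:
```python
from h import *
c=grab('wrist','w3.png'); top(c,(430,112),16,26,33);
print(manip.get_state()['tcp_pos']); plan(429,112,5,85)
```

```text
top 648 mean [429.2 111.4] rect 430.1 111.4 [41.9 42.5] 85.6
[430.03188873 110.47328669 167.84251491]
travel [0.0011 0.0015 0.1628] spin -0.1 | yaw 84.9 j7 1.28 gap 0.999 t 9.2833
```

View pics/w3.png

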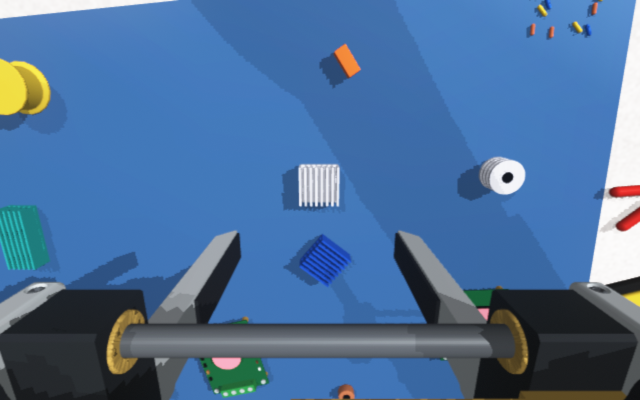

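Wrist view shows the bare square sink at (320,185) with clear sides. The blue look-alike at (325,260) is out of the fingers' way.

>>> play_rows:
  claw: [0,0,0,0,0,0,255,255,255,255,255,255,255,255,255,255,255,255,255]
  travel:
    - [0.0003,0.001,0.04]
    - [0.0003,0.001,0.08]
    - [0.0003,0.001,0.115]
    - [0.0003,0.001,0.14]
    - [0.0003,0.001,0.155]
    - [0.0003,0.001,0.1628]
    - [0.0003,0.001,0.1628]
    - [0.0003,0.001,0.1628]
    - [0.0003,0.001,0.1628]
    - [0.0003,0.001,0.1628]
    - [0.0003,0.001,0.1628]
    - [0.0003,0.001,0.1628]
    - [0.0003,0.001,0.1628]
    - [0.0003,0.001,0.1628]
    - [0.0003,0.001,0.1628]
    - [0.0003,0.001,0.1628]
    - [0.0003,0.001,0.1628]
    - [0.0003,0.001,0.1628]
    - [0.0003,0.001,0.1628]
  spin: [-0.4,-0.4,-0.4,-0.4,-0.4,-0.4,-0.4,-0.4,-0.4,-0.4,-0.4,-0.4,-0.4,-0.4,-0.4,-0.4,-0.4,-0.4,-0.4]

```text
time: 10.87
tcp_pos: [429.7, 112.2, 5.3]
ee_rot: [0.04, 0.999, 0.0, 0.0]
wrist_force: [-1.2, -0.4, 6.1]
finger_gap: 0.442
grasp_force: 30.0
```

Run:
```python
from h import *
plan(617,286,150,87)
```

```text
travel [-0.1726  0.1884 -0.1446] spin -1.6 | yaw 85.4 j7 1.54 gap 0.442 t 10.8667
```

>>> play_rows:
  claw: [255,255,255,255,255,255,255,255,255,255,255,255,255,255,255,255]
  travel:
    - [0,0,-0.02]
    - [0,0,-0.05]
    - [0,0,-0.08]
    - [-0.015,0.015,-0.11]
    - [-0.04,0.043,-0.13]
    - [-0.065,0.07,-0.145]
    - [-0.09,0.098,-0.145]
    - [-0.115,0.125,-0.145]
    - [-0.14,0.153,-0.145]
    - [-0.16,0.175,-0.145]
    - [-0.1726,0.1884,-0.145]
    - [-0.1726,0.1884,-0.145]
    - [-0.1726,0.1884,-0.145]
    - [-0.1726,0.1884,-0.145]
    - [-0.1726,0.1884,-0.145]
    - [-0.1726,0.1884,-0.145]
  spin: [0,0,0,0,-0.5,-1,-1.6,-1.6,-1.6,-1.6,-1.6,-1.6,-1.6,-1.6,-1.6,-1.6]

```text
time: 12.2
tcp_pos: [616.6, 285.4, 150.5]
ee_rot: [0.027, 1.0, 0.0, 0.0]
wrist_force: [0.8, 0.2, 0.1]
finger_gap: 0.445
grasp_force: 30.0
```

Run:
```python
from h import *
c=grab('wrist','w4.png'); pink(c)
print(manip.get_state()['tcp_pos']);plan(617,286,24,87)
```

```text
pink [ 22. 226.] [638.6 -23.1] [36. 36.] 30.3
pink [318. 191.] [617.2 286.4] [43. 42.] 86.9
[616.62964216 285.57177879 150.52764859]
travel [-0.0003  0.0004  0.1265] spin -0.1 | yaw 86.9 j7 1.29 gap 0.443 t 12.25
```

View pics/w4.png

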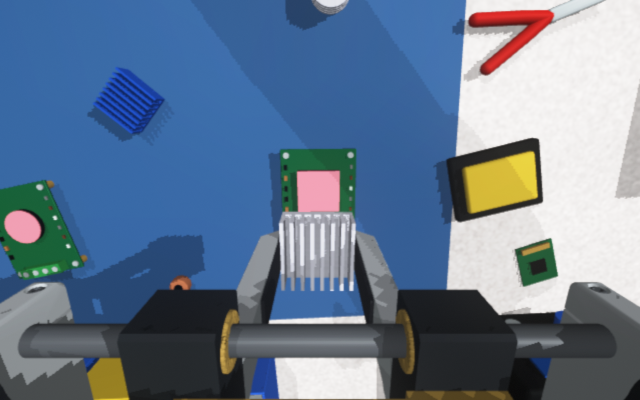

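The square sink is held square at (317,250). Its pad is visible at (318,191), measuring 43x42 mm, and is in line.

>>> play_rows:
  claw: [255,255,255,255,255,255,255,255,255,255]
  travel:
    - [-0.0003,0.0004,0.03]
    - [-0.0003,0.0004,0.065]
    - [-0.0003,0.0004,0.095]
    - [-0.0003,0.0004,0.11]
    - [-0.0003,0.0004,0.118]
    - [-0.0003,0.0004,0.1225]
    - [-0.0003,0.0004,0.125]
    - [-0.0003,0.0004,0.1265]
    - [-0.0003,0.0004,0.1265]
    - [-0.0003,0.0004,0.1265]
  spin: [0,0,0,0,0,0,0,0,0,0]

```text
time: 13.08
tcp_pos: [617.8, 286.5, 24.7]
ee_rot: [0.027, 1.0, 0.0, 0.001]
wrist_force: [-0.3, -0.1, -0.5]
finger_gap: 0.444
grasp_force: 30.0
```

>>> play_rows:
  claw: [255,255,255]
  travel:
    - [0,0,0.0006]
    - [0,0,0.0006]
    - [0,0,0.0006]
  spin: [0,0,0]

```text
time: 13.33
tcp_pos: [617.8, 286.6, 24.4]
ee_rot: [0.026, 1.0, 0.0, 0.001]
wrist_force: [-3.1, -0.9, 9.8]
finger_gap: 0.447
grasp_force: 30.0
```

>>> play_rows:
  claw: [255,255,255,255,255,255,255]
  travel:
    - [0,0,-0.0001]
    - [0,0,-0.0001]
    - [0,0,-0.0001]
    - [0,0,-0.0001]
    - [0,0,-0.0001]
    - [0,0,-0.0001]
    - [0,0,-0.0001]
  spin: [0,0,0,0,0,0,0]

```text
time: 13.92
tcp_pos: [617.8, 286.5, 24.4]
ee_rot: [0.027, 1.0, 0.0, 0.001]
wrist_force: [-1.7, 0.4, 7.7]
finger_gap: 0.444
grasp_force: 30.0
```

>>> play_rows:
  claw: [255,0,0,0,0,0,0,0,0,0,0,0,0]
  travel:
    - [0,0,-0.0005]
    - [0,0,-0.0005]
    - [0,0,-0.0005]
    - [0,0,-0.0005]
    - [0,0,-0.0005]
    - [0,0,-0.0005]
    - [0,0,-0.0005]
    - [0,0,-0.03]
    - [0,0,-0.07]
    - [0,0,-0.11]
    - [0,0,-0.145]
    - [0,0,-0.145]
    - [0,0,-0.145]
  spin: [0,0,0,0,0,0,0,0,0,0,0,0,0]

```text
time: 15.0
tcp_pos: [618.1, 286.7, 170.4]
ee_rot: [0.027, 1.0, 0.001, 0.001]
wrist_force: [0.1, -0.0, -1.5]
finger_gap: 1.003
grasp_force: 0.0
```

Run:
```python
from h import *
c=grab('wrist'); top(c,(617,286),33,46,40); P=pts(c)
top(c,(437,306),19,30,40)
plan(437,306.5,150)
```

```text
top 737 mean [616.9 285.8] rect 618.0 285.8 [42.  42.3] 86.8
top 314 mean [449.3 305.4] rect 449.9 306.0 [30.9  9.6] 88.2
travel [0.181  0.0104 0.0184] spin 0 | yaw 87.0 j7 1.28 gap 0.998 t 15.05
```

Square sink is seated at (618,285.8), 86.8°. Now the round one.

>>> play_rows:
  claw: [0,0,0,0,0,0,0,0,0,0]
  travel:
    - [0.04,0.002,0]
    - [0.08,0.005,0]
    - [0.12,0.007,0]
    - [0.15,0.009,0]
    - [0.17,0.01,0]
    - [0.181,0.0104,0]
    - [0.181,0.0104,0]
    - [0.181,0.0104,0]
    - [0.181,0.0104,0]
    - [0.181,0.0104,0]
  spin: [0,0,0,0,0,0,0,0,0,0]

```text
time: 15.88
tcp_pos: [438.2, 305.7, 167.9]
ee_rot: [0.027, 1.0, -0.0, 0.0]
wrist_force: [1.0, 0.4, 0.6]
finger_gap: 0.997
grasp_force: 0.0
```

Run:
```python
from h import *
c=grab('wrist','w5.png'); top(c,(437,306),19,30,40); print(manip.get_state()['tcp_pos']); plan(437,306.5,7)
```

```text
top 927 mean [435.8 306.2] rect 436.2 306.1 [34.7 35.7] 88.0
[438.08331311 305.74564337 167.88897378]
travel [0.0012 0.0008 0.1609] spin 0 | yaw 86.9 j7 1.05 gap 1.0 t 15.9333
```

View pics/w5.png

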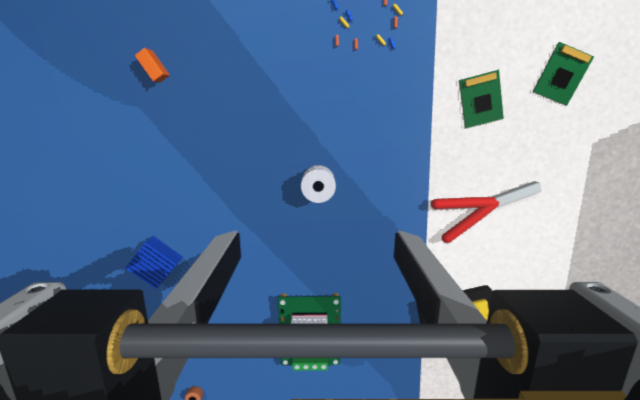

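Round sink with its dark spot is at (318,185), and nothing is near the fingers.

>>> play_rows:
  claw: [0,0,0,0,0,0,255,255,255,255,255,255,255,255,255,255,255,255,255,255]
  travel:
    - [0.0017,0.0005,0.04]
    - [0.0017,0.0005,0.08]
    - [0.0017,0.0005,0.115]
    - [0.0017,0.0005,0.14]
    - [0.0017,0.0005,0.155]
    - [0.0017,0.0005,0.162]
    - [0.0017,0.0005,0.162]
    - [0.0017,0.0005,0.162]
    - [0.0017,0.0005,0.162]
    - [0.0017,0.0005,0.162]
    - [0.0017,0.0005,0.162]
    - [0.0017,0.0005,0.162]
    - [0.0017,0.0005,0.162]
    - [0.0017,0.0005,0.162]
    - [0.0017,0.0005,0.162]
    - [0.0017,0.0005,0.162]
    - [0.0017,0.0005,0.162]
    - [0.0017,0.0005,0.162]
    - [0.0017,0.0005,0.162]
    - [0.0017,0.0005,0.162]
  spin: [0,0,0,0,0,0,0,0,0,0,0,0,0,0,0,0,0,0,0,0]

```text
time: 17.6
tcp_pos: [435.4, 306.9, 6.2]
ee_rot: [0.027, 1.0, -0.0, -0.0]
wrist_force: [-1.3, 0.4, 3.0]
finger_gap: 0.382
grasp_force: 30.0
```

Run:
```python
from h import *
plan(638.5,-23,150,110)
```

```text
travel [-0.2204 -0.3187 -0.1438] spin -23.0 | yaw 87.0 j7 1.19 gap 0.382 t 17.6
```

>>> play_rows:
  claw: [255,255,255,255,255,255,255,255,255,255,255,255,255,255,255,255,255,255,255]
  travel:
    - [0,0,-0.02]
    - [0,0,-0.05]
    - [0,0,-0.09]
    - [-0.01,-0.0145,-0.12]
    - [-0.025,-0.036,-0.144]
    - [-0.045,-0.065,-0.144]
    - [-0.065,-0.094,-0.144]
    - [-0.085,-0.123,-0.144]
    - [-0.105,-0.152,-0.144]
    - [-0.125,-0.181,-0.144]
    - [-0.145,-0.21,-0.144]
    - [-0.165,-0.239,-0.144]
    - [-0.185,-0.268,-0.144]
    - [-0.205,-0.297,-0.144]
    - [-0.215,-0.311,-0.144]
    - [-0.2204,-0.3187,-0.144]
    - [-0.2204,-0.3187,-0.144]
    - [-0.2204,-0.3187,-0.144]
    - [-0.2204,-0.3187,-0.144]
  spin: [0,0,0,0,-3,-6,-9,-12,-15,-18,-20,-22,-23,-23,-23,-23,-23,-23,-23]

```text
time: 19.18
tcp_pos: [638.0, -21.2, 150.0]
ee_rot: [-0.174, 0.985, 0.0, -0.0]
wrist_force: [0.2, 1.2, 0.0]
finger_gap: 0.375
grasp_force: 30.0
```

Run:
```python
from h import *
c=grab('wrist','w6.png'); pink(c)
print(manip.get_state()['tcp_pos']);plan(638.5,-23,25,110)
```

```text
pink [315. 191.] [638.6 -23.2] [36. 35.] 20.0
[638.09429579 -21.14865443 150.15239076]
travel [ 0.0003 -0.002   0.1252] spin 0.1 | yaw 110.1 j7 2.16 gap 0.38 t 19.2333
```

View pics/w6.png

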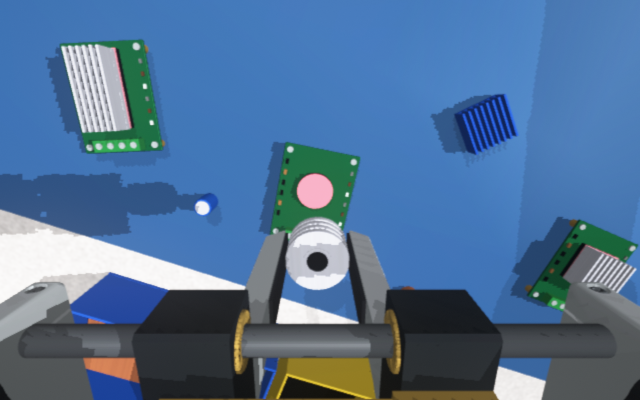

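The round sink is held at (317,250) and its pad at (315,191) is clear below it. The coil shows at (405,290), so I'll check its clearance before opening.

>>> play_rows:
  claw: [255,255,255,255,255,255,255,255,255,255]
  travel:
    - [0.0003,-0.0015,0.03]
    - [0.0003,-0.0015,0.065]
    - [0.0003,-0.0015,0.095]
    - [0.0003,-0.0015,0.11]
    - [0.0003,-0.0015,0.118]
    - [0.0003,-0.0015,0.122]
    - [0.0003,-0.0015,0.1245]
    - [0.0003,-0.0015,0.1255]
    - [0.0003,-0.0015,0.1255]
    - [0.0003,-0.0015,0.1255]
  spin: [0,0,0,0,0,0,0,0,0,0]

```text
time: 20.07
tcp_pos: [639.4, -24.6, 25.7]
ee_rot: [-0.173, 0.985, -0.0, 0.001]
wrist_force: [-0.1, 0.1, -0.4]
finger_gap: 0.375
grasp_force: 30.0
```

Run:
```python
from h import *
print('coil',ray(load('scene'),387,263,6), manip.get_state()['wrist_force'])
```

```text
coil [725.14848205 124.01209198   6.        ] [-0.06837148  0.12661263 -0.43261099]
```

>>> play_rows:
  claw: [255,255,255,255,255]
  travel:
    - [0.0007,0.0015,-0.0005]
    - [0.0007,0.0015,0]
    - [0.0007,0.0015,0.0008]
    - [0.0007,0.0015,0.0008]
    - [0.0007,0.0015,0.0008]
  spin: [0,0,0,0,0]

```text
time: 20.48
tcp_pos: [637.9, -23.2, 25.2]
ee_rot: [-0.173, 0.985, 0.0, 0.0]
wrist_force: [-7.6, 2.4, 18.7]
finger_gap: 0.374
grasp_force: 30.0
```

>>> play_rows:
  claw: [255,255,255,255,255,255,255,255]
  travel:
    - [0,0,-0.0005]
    - [0,0,-0.0005]
    - [0,0,-0.0005]
    - [0,0,-0.0005]
    - [0,0,-0.0005]
    - [0,0,-0.0005]
    - [0,0,-0.0005]
    - [0,0,-0.0005]
  spin: [0,0,0,0,0,0,0,0]

```text
time: 21.15
tcp_pos: [637.8, -23.2, 25.2]
ee_rot: [-0.173, 0.985, 0.0, 0.0]
wrist_force: [-4.8, 1.3, 9.7]
finger_gap: 0.378
grasp_force: 30.0
```

>>> play_rows:
  claw: [255,0,0,0,0,0,0,0,0,0,0,0,0]
  travel:
    - [0,0,-0.0005]
    - [0,0,-0.0005]
    - [0,0,-0.0005]
    - [0,0,-0.0005]
    - [0,0,-0.0005]
    - [0,0,-0.0005]
    - [0,0,-0.0005]
    - [0,0,-0.03]
    - [0,0,-0.07]
    - [0,0,-0.11]
    - [0,0,-0.145]
    - [0,0,-0.145]
    - [0,0,-0.145]
  spin: [0,0,0,0,0,0,0,0,0,0,0,0,0]

```text
time: 22.23
tcp_pos: [638.5, -23.4, 171.4]
ee_rot: [-0.173, 0.985, -0.0, 0.002]
wrist_force: [-0.3, 0.4, -1.1]
finger_gap: 0.995
grasp_force: 0.0
```

Run:
```python
from h import *
c=grab('wrist','w7.png'); top(c,(638,-23),38,50,35); c=grab('scene'); top(c,(615,-236),34,48,50); top(c,(617,286),33,46,40)
P=pts(load('wrist')); m=(abs(P[...,0]-638)<15)&(abs(P[...,1]+23)<15)&(P[...,2]>38); print('z top',np.median(P[m][:,2]))
```

```text
top 999 mean [638.2 -23.2] rect 638.9 -23.5 [36. 35.] 20.3
top 237 mean [ 619.4 -235.2] rect 618.3 -235.6 [72.3 30.3] 23.0
top 236 mean [620.8 286. ] rect 619.7 285.9 [43.7 43.2] 85.8
z top 43.53050541569263
```

View pics/w7.png

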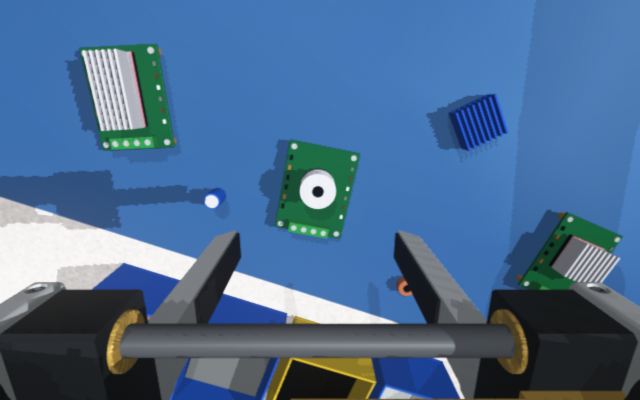

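All three sinks sit on their own pads: long at (113,90), round at (317,190) and square at (585,262). The arm is clear of everything, so I'm handing it in.

```bash
python3 -c "
from station import manip; print(manip.sign_off())"
```

```text
the job is handed in; nothing more can be done
None
```

I fitted and pressed the long, square and round heat sinks in that order, each measured within about 2 mm of its pad centre in the wrist-camera views, and handed the job in at about 22 s (no verdict shown); the presses read about 8–12 N at the wrist, except that the round sink briefly reached 18.7 N before I eased it to 9.7 N.

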